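# Uncover and refill the snack tray

### The job

Refill the snack tray: lift the blue cover plate straight up its two pins, keeping it level so that it does not cock, and set it down gently, flat and right side up, in the middle of the red mat. Then pull the yellow bin forward to its stop so that all three wrapped bars slide out into the white tray, swing the bin back upright against its rest and let go. Do not disturb the jam jar, the stack of cups or the mug.

Things in the scene. Friction and masses are not known exactly. Their poses are not given: they have to be found in the camera images.
- station: Fixed station. Origin: on the table under the tray's centre; x points from tray to bin (the bin tips to -x), y along the hinge, z up. White open tray 200 (x) x 176 (y) mm, 5 mm walls, rim at z 60 mm. Two upright steel pins, 10 mm diameter, at x 0, y +-100 mm, on 60 mm bosses; tips at z 106 mm. Blue bin posts at x 115, y +-90 mm, 170 mm high. Plywood base 360 x 240 x 12 mm.
- seat (a point): Point where the centre of the cover's underside sits when on the pins: centre of the tray, at rim height (60 mm); axes as the station's.
- tray_floor (a point): Centre of the tray's inner floor, axes as the station's; inside 190 (x) x 166 (y) mm, walls rise 43 mm above it.
- cover: Loose blue cover plate, 190 (x) x 230 (y) x 8 mm, about 0.35 kg; two holes at y +-100 mm fit the pins with 1.2 mm play all round. Origin: centre of its underside, z up; starts on the pins, axes as the station's. In its middle stands a black grip block 75 (x) x 22 (y) mm, top 50 mm above the underside. It must rise 46 mm to clear the pins.
- cover_grip (a point): On the cover's grip block, at the block's middle, 35 mm above the plate's underside (27 mm above its upper face); axes as the cover's. Pinch the block across its 22 mm width (y).
- mat: Fixed red mat, 270 (x) x 220 (y) x 4 mm thick; origin: centre of its underside, on the table.
- bin (a joint): Tilt of the yellow bin, rad: 0 upright against its rest, 2.1 tipped fully forward (towards the tray) at its stop. Light hinge; it stays at 0 by its weight and falls on forward once tipped past about 0.9; when emptied it falls back once returned below about 0.7.
- bin_hinge (a point): Middle of the bin's hinge line, fixed to the station at x = 115 mm, z = 155 mm; axes as the station's, the hinge runs along y. The bin, 90 mm deep, 156 mm wide and 85 mm high, stands above and behind (+x of) it; its front wall leans forward.
- bin_handle (a point): Middle of the bin's handle, a round steel bar of 12 mm diameter, 136 mm long, parallel to the hinge, 35 mm above the bin's rear rim. It moves with the bin: at tilt q it is at x = 86 cos q - 120 sin q, z = 86 sin q + 120 cos q mm from the hinge (station axes). The bar can turn between the fingers, so the gripper can stay pointing down.
- snack1: Red wrapped cereal bar, rigid, 62 x 30 x 16 mm (silver ends to 73 mm), 45 g; origin: centre of its underside, x along it. Starts lying in the bin.
- snack2: Green wrapped cereal bar, otherwise like the red one.
- snack3: Orange wrapped cereal bar, otherwise like the red one.
- jam_jar: Bystander: jam jar, 66 mm diameter, 100 mm high; origin: centre of its base.
- cup_stack: Bystander: stack of white cups, 77 mm diameter, 117 mm high; origin: centre of its base.
- mug: Bystander: blue mug, 76 mm diameter, 85 mm high; origin: centre of its base.
There are look-alikes about, which are no part of the job. Leave any black or purple look-alike of the snack3 alone.

How it is judged:
By the outcome, as a careful person would: the job done as asked, in the order asked, and still so for the second after the job is handed in, with the robot touching nothing.
It also fails if it takes over 72 s, if anything falls off the work surface, if the arm or the gripper's body presses on something with over 40 N, if the wrist force passes 120 N, or if a joint passes its speed limit or range.

### The arm

A 6-joint arm with a two-finger parallel gripper is mounted at the origin on the work surface. World frame = base frame: x ahead of the robot, y to its left, z up, the work surface at z = 0. Lengths are in m, angles in rad, forces in N, time in s.
With the tool pointing down it reaches from about 0.3 to 0.775 m from the base axis. Payload 14.6 kg.
Tool frame: the origin (TCP) lies where the fingers leave the gripper's body, on its centre line; the fingertips stand 97 mm ahead of it and the grasp point (between the pads) lies 78 mm ahead of it (nose_length is the distance from the TCP to the fingertips, in m); z points along the fingers, y is the line along which they close (so a half turn about z gives the same grasp; the last joint's range is limited). The gripper opens to 94 mm and grips with 3 to 60 N. Pads are 16 mm wide; open, the fingers measure 119 mm over their backs; the gripper's body (75 mm by 177 mm) begins 78 mm behind the grasp point.
Start: joints at [-1.219, 0.3, 1.521, -0, 1.321, -0.067], TCP at [0.224, -0.502, 0.303] pointing down, gripper open.
Joint ranges: [-3.03, 3.03], [-0.79, 2.21], [0.23, 2.52], [-1.04, 4.18], [0, 3.07], [-2.55, 2.55]. Speed limits (rad/s): [2.22, 2.22, 2.57, 3.14, 3.14, 3.14].

### API

Orientations are given as [roll, pitch, yaw] about the fixed x, y, z axes, in that order (R = Rz(yaw) Ry(pitch) Rx(roll)).
In Python, from workcell import observe, capture, camera_model, sign_off, find_in, tip_of, nose_length gives the robot as it stands.
- The arm moves only by the tool apply_moves, never from a script. Its argument "deltas" is a list of rows, each a list of 3 entries, a list of its own where there are three numbers: the opening, from 0 (shut) to 1 (fully open), then the shift along the tool's x, y, z in m, then the turn, a rotation vector about the tool's x, y, z in degrees. In form: [[gripper, [x, y, z], [rx, ry, rz]], ...]. A call has 1 to 12 rows; each row shifts and turns the commanded pose from where the row before left it, along the tool's axes as they then stand; what a row does not reach is not made up. A row lasts 1/12 s, in which the tool goes at most 41.7 mm and 7.16 degrees, less where a joint would pass 70% of its speed; a pose out of reach is approached as far as the arm can. A call is refused whole if a number of a shift passes 0.0417 or a number of a turn 7.16, either way. A call with a gripper value outside its range is refused whole. The fingers move at their own pace and stop on an object; "squeeze" is the grip in N (left out, the last holds). Time passes only in rows, so rows that do not move let the fingers close. It gives the time, the measured TCP pose, the force, the opening and the grip force at its end, in the units of the state.
- observe(): the state, without advancing time (a new reading comes with each control period).
- capture(name): name is "side" or "top" or "wrist"; returns the picture (480x640x3 uint8, red, green, blue); there is no depth.
- camera_model(name): a dict with "K" (3x3 intrinsics, pixels), "T" (4x4, takes a point from camera to world coordinates). Camera axes: x right, y down, z forward; pixel columns grow to the right and rows downward; lengths in m; the calibration is good to about 2 mm. A picture is of the moment at which its call begins: read the wrist's pose just before it. camera_model takes no time and is no camera call; for the wrist camera it gives the pose at the moment of the call.
- sign_off(): hands the job in; it is judged then, once.
Trained networks look in the newest picture that a camera, given by its name, has taken for a name from the list of things; names that differ only in an ending like _2 or _b are one class to them, and where a whole thing is asked for, a point or a joint stands for the part that bears it (a point fixed in the world has none). Each returns a list of dicts, best first, with "conf" (0 to 1); they miss things now and then, are a little off and sometimes report something else, mostly with a low value. They report only what shows in the picture. A call takes as long as a camera call. They do not tell look-alikes from the thing itself.
- find_in(name, camera): "position" ([row, column] in pixels, amid what is visible of it).
- tip_of(name, camera): "position" ([row, column] in pixels: a listed point, or the origin of a listed thing).
The state is a dict: "time_s": time; "qpos": joint angles; "dq": joint speeds; "effort": joint torques, N m; "tool_pos": TCP position; "tool_rot": TCP orientation; "wrist_force": force on the tool from outside, world axes, zero at the start; "ft_torque": the same for the moment, N m; "finger_gap": opening from 0.0 (shut) to 1.0 (fully open); "grasp_force": force on a finger pad.
Only numpy, scipy, OpenCV 4.12 (cv2) and the standard library are available. Lean on these libraries where they do the work, as an engineer would, in place of code of your own. Each camera call takes 0.05 s, during which the arm holds its last target. There are 200 camera calls.

## Working session

There is one attempt and no reset: what is moved stays moved. The work goes in short steps, Python scripts to look and compute and a tool call to move; the robot and the scene stay as the last step left them, time stands still between calls to the robot, and variables do not carry over. Pictures are saved under pics/ and viewed, at most 13 in all, crops included, and the job is handed in when it is done.

Besides the shell and the picture viewer there is one more tool, called after "Emit:" as name([rows], argument=value, ...), one row to a line, values as JSON. apply_moves: Moves the arm, as the interface text tells. Its arguments: {"type":"object","properties":{"deltas":{"type":"array","items":{"type":"array"}},"squeeze":{"type":"number"}},"required":["deltas"]}

```bash
mkdir -p pics; cat > h.py <<'E'
import numpy as np, cv2
from workcell import *
from scipy.spatial.transform import Rotation as R
def ray(cam,rc):
    m=camera_model(cam);K=np.array(m["K"]);T=np.array(m["T"])
    d=T[:3,:3]@np.linalg.solve(K,[rc[1],rc[0],1.]);return T[:3,3],d/np.linalg.norm(d)
def tri(rays):
    A=np.zeros((3,3));b=np.zeros(3)
    for o,d in rays:
        P=np.eye(3)-np.outer(d,d);A+=P;b+=P@o
    x=np.linalg.solve(A,b);return x,[float(np.linalg.norm((np.eye(3)-np.outer(d,d))@(x-o))) for o,d in rays]
def onz(cam,rc,z):
    o,d=ray(cam,rc);return o+d*(z-o[2])/d[2]
def proj(cam,p):
    m=camera_model(cam);K=np.array(m["K"]);T=np.linalg.inv(np.array(m["T"]))
    q=K@(T[:3,:3]@np.asarray(p)+T[:3,3]);return [q[1]/q[2],q[0]/q[2]]
def snap(cam,f):
    im=capture(cam);cv2.imwrite("pics/"+f,cv2.cvtColor(im,cv2.COLOR_RGB2BGR));return im
E
python3 - <<'E'
from h import *
np.set_printoptions(precision=4,suppress=True)
ims={c:snap(c,c+"0.png") for c in("side","top")}
for n in ["seat","tray_floor","cover","cover_grip","mat","bin_hinge","bin_handle","station","jam_jar","cup_stack","mug"]:
    best={}
    for c in("side","top"):
        r=tip_of(n,c); print(n,c,[(np.round(a["position"],1).tolist(),round(a["conf"],2)) for a in r[:3]])
        if r: best[c]=ray(c,r[0]["position"])
    if len(best)==2:
        x,e=tri(list(best.values()));print("   ->",x,np.round(e,4))
print(observe())
E
```

```text
seat side [([307.5, 337.7], 0.18)]
seat top [([204.1, 442.0], 0.71)]
   -> [ 0.8347 -0.3818 -0.6538] [0.0251 0.0251]
tray_floor side []
tray_floor top []
cover side []
cover top [([316.7, 303.3], 0.58)]
cover_grip side [([321.1, 335.3], 0.4)]
cover_grip top [([316.2, 301.6], 0.63), ([337.6, 227.6], 0.63)]
   -> [ 0.4922  0.1246 -0.0112] [0.0234 0.0234]
mat side [([209.0, 429.9], 0.89)]
mat top [([306.2, 492.2], 0.97), ([207.0, 441.5], 0.55)]
   -> [ 0.498  -0.3428  0.0017] [0.0075 0.0075]
bin_hinge side [([307.6, 334.4], 0.78), ([204.7, 331.6], 0.24)]
bin_hinge top [([331.6, 247.7], 0.94)]
   -> [0.4547 0.222  0.1497] [0.0089 0.0089]
bin_handle side [([292.7, 320.5], 0.69)]
bin_handle top [([339.6, 189.5], 0.62)]
   -> [0.4414 0.3068 0.2753] [0.0004 0.0004]
station side []
station top []
jam_jar side []
jam_jar top [([186.1, 308.7], 0.72)]
cup_stack side [([225.8, 304.9], 0.69)]
cup_stack top [([308.7, 225.9], 0.22)]
   -> [0.5089 0.2345 0.3357] [0.0087 0.0087]
mug side [([204.1, 333.6], 0.62)]
mug top [([203.5, 442.7], 0.96)]
   -> [ 0.7456 -0.2275 -0.0062] [0.0052 0.0052]
{'time_s': 1.2, 'qpos': array([-1.2186,  0.2999,  1.521 ,  0.    ,  1.3207, -0.0666]), 'dq': array([-0.0002,  0.0007,  0.0018,  0.0002, -0.0011, -0.0005]), 'effort': array([  0.0021, -53.1658, -35.2916,   0.0709,   0.0213,  -0.    ]), 'tool_pos': array([ 0.2236, -0.5025,  0.3026]), 'tool_rot': array([-3.1416, -0.    ,  0.4188]), 'wrist_force': array([ 0.0132, -0.2336,  0.2266]), 'ft_torque': array([0.011 , 0.003 , 0.0155]), 'grasp_force': 0.0, 'finger_gap': 1.0010546066973713}
```

View pics/top0.png

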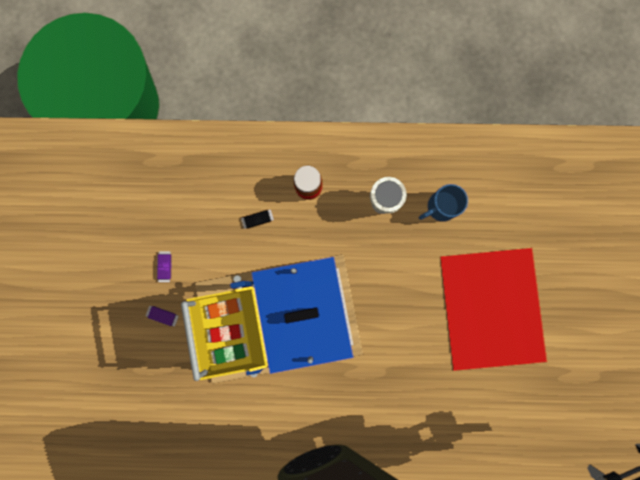

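View pics/side0.png

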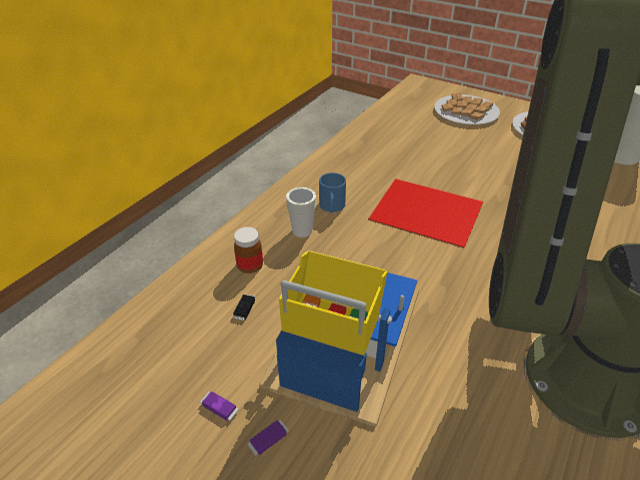

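The top view shows the station: bin at about (225,335), blue cover at (305,315) with its black grip at (300,315), and the red mat at (495,308). The jar, cups and mug stand along the upper edge. The purple and black bars at (163,266), (162,316) and (256,218) are the look-alikes, lying on the table and not touched. The snacks lie in the bin (orange, red and green, at 222,310 / 224,333 / 228,353).

```bash
python3 - <<'E'
from h import *
from scipy.optimize import least_squares
np.set_printoptions(precision=4,suppress=True)
im=cv2.cvtColor(cv2.imread("pics/top0.png"),cv2.COLOR_BGR2RGB);hsv=cv2.cvtColor(im,cv2.COLOR_RGB2HSV)
red=((hsv[...,0]<8)|(hsv[...,0]>172))&(hsv[...,1]>180)&(hsv[...,2]>120)
blue=(hsv[...,0]>100)&(hsv[...,0]<125)&(hsv[...,1]>150)
blk=(hsv[...,2]<50)
def big(m,box):
    k=np.zeros(m.shape,np.uint8);r0,r1,c0,c1=box;k[r0:r1,c0:c1]=m[r0:r1,c0:c1]*255
    c=max(cv2.findContours(k,cv2.RETR_EXTERNAL,cv2.CHAIN_APPROX_NONE)[0],key=cv2.contourArea);return c
def w(c,z):
    return np.array([onz("top",(p[1],p[0]),z)[:2] for p in c.reshape(-1,2)])
c=big(red,(230,390,420,570));(u,s,a)=cv2.minAreaRect(w(c,.004).astype(np.float32)*1000);print("mat",u,s,a)
c=big(blk,(300,330,270,330));print("grip",cv2.minAreaRect(w(c,.110).astype(np.float32)*1000))
c=big(blue,(240,390,235,370));ap=cv2.approxPolyDP(c,4,True).reshape(-1,2);print(ap.tolist(),w(ap,.068).tolist())
for cam in("side","top"):
  m=camera_model(cam);print(cam,np.array(m["T"])[:3,3],np.array(m["K"])[0,0])
E
```

```text
mat (499.95587158203125, -339.30450439453125) (269.1452331542969, 220.09657287597656) 6.4330244064331055
grip ((481.8226623535156, 109.43901062011719), (20.009355545043945, 71.26345825195312), 11.280052185058594)
[[332, 258], [253, 272], [252, 282], [235, 283], [255, 285], [271, 372], [351, 356]] [[0.608693161204515, 0.04273585074510668], [0.5738460156920159, 0.22119132362299063], [0.5512141989270352, 0.22280671055103207], [0.5482753733637044, 0.2612564662453549], [0.5445721126152454, 0.21581938783059756], [0.3520529751409799, 0.1746377995419439], [0.3905970393555829, -0.0030270680100968686]]
side [0.1342 0.7835 0.8817] 507.25041690138875
top [0.5398 0.0603 1.2398] 517.3247238071987
```

Measured: the station's axis is at about 101.6°, from grip to handle 201.5 mm against a nominal 201. The grip is at (0.482, 0.109) and the mat at (0.500, -0.339), at 6.4°. Now to turn and travel to a hover over the grip.

Emit:
apply_moves([
  [1,[0,0,0],[0,0,-7.05]],
  [1,[0,0,0],[0,0,-7.05]],
  [1,[0,0,0],[0,0,-7.05]],
  [1,[0,0,0],[0,0,-7.05]],
  [1,[0,0,0],[0,0,-7.05]],
  [1,[0,0,0],[0,0,-7.05]],
  [1,[0,0,0],[0,0,-7.05]],
  [1,[0,0,0],[0,0,-7.05]],
  [1,[0,0,0],[0,0,-7.05]],
  [1,[0,0,0],[0,0,-7.05]],
  [1,[0,0,0],[0,0,-7.05]],
  [1,[0.015,0.01,0],[0,0,0]],
])

```text
time_s: 2.2
tool_pos: [0.2297, -0.4869, 0.3024]
tool_rot: [-3.141, 0.0, 1.78]
wrist_force: [0.6, -0.4, -0.7]
finger_gap: 1.002
grasp_force: 0.0
```

Emit:
apply_moves([
  [1,[0.03,0.02,0],[0,0,0]],
  [1,[0.03,0.02,0],[0,0,0]],
  [1,[0.03,0.02,0],[0,0,0]],
  [1,[0.03,0.02,0],[0,0,0]],
  [1,[0.03,0.02,0],[0,0,0]],
  [1,[0.03,0.02,0],[0,0,0]],
  [1,[0.03,0.02,0],[0,0,0]],
  [1,[0.03,0.02,0],[0,0,0]],
  [1,[0.03,0.02,0],[0,0,0]],
  [1,[0.03,0.02,0],[0,0,0]],
  [1,[0.03,0.02,0],[0,0,0]],
  [1,[0.03,0.02,0],[0,0,0]],
])

```text
time_s: 3.2
tool_pos: [0.3938, -0.0832, 0.303]
tool_rot: [3.141, 0.0, 1.772]
wrist_force: [0.1, -0.2, -0.8]
finger_gap: 1.004
grasp_force: 0.0
```

```bash
python3 - <<'E'
from h import *
np.set_printoptions(precision=4,suppress=True)
o=observe();print(o["time_s"],o["tool_pos"],o["tool_rot"],o["qpos"])
print(np.array(camera_model("wrist")["T"]))
snap("wrist","w1.png")
T=np.array(camera_model("wrist")["T"]);np.save("w1T.npy",T)
for n in ("cover_grip","seat","cover","bin_handle"):
  print(n,[(np.round(a["position"],1).tolist(),round(a["conf"],2)) for a in tip_of(n,"wrist")[:3]])
print("expect grip px",proj("wrist",[.482,.109,.095]))
E
```

```text
3.2 [ 0.3938 -0.0832  0.303 ] [3.1409 0.0004 1.7722] [-0.2994 -0.0373  1.9019  0.      1.2762 -0.5008]
[[ 0.9799  0.1926  0.0525  0.3767]
 [ 0.1996 -0.9467 -0.2529 -0.01  ]
 [ 0.001   0.2583 -0.9661  0.3849]
 [ 0.      0.      0.      1.    ]]
cover_grip []
seat []
cover [([0.0, 486.4], 0.78)]
bin_handle []
expect grip px [np.float64(-16.37465368230302), np.float64(513.1446401571377)]
```

View pics/w1.png

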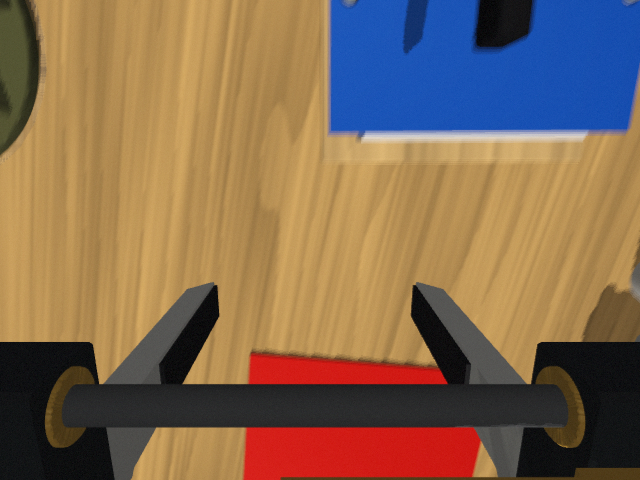

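The wrist view shows the cover's near corners at (329,133) and (629,130), the grip at (505,20) and the open fingers. Moving on so that the camera looks at the grip and both pins.

Emit:
apply_moves([
  [1,[0.02,0.025,0],[0,0,0]],
  [1,[0.02,0.025,0],[0,0,0]],
  [1,[0.02,0.025,0],[0,0,0]],
  [1,[0.02,0.025,0],[0,0,0]],
  [1,[0.01,0.025,0],[0,0,0]],
  [1,[0,0,0],[0,0,0]],
  [1,[0,0,0],[0,0,0]],
])

```text
time_s: 4.03
tool_pos: [0.4983, 0.0272, 0.3021]
tool_rot: [-3.14, -0.0, 1.772]
wrist_force: [-0.3, -0.2, 0.2]
finger_gap: 1.0
grasp_force: 0.0
```

```bash
python3 - <<'E'
from h import *
np.set_printoptions(precision=4,suppress=True)
o=observe();print(o["time_s"],o["tool_pos"],o["tool_rot"])
T=np.array(camera_model("wrist")["T"]);np.save("w2T.npy",T);im=snap("wrist","w2.png")
r=[tip_of(n,"wrist") for n in ("cover_grip","cover","seat")]
print([[(np.round(a["position"],1).tolist(),round(a["conf"],2)) for a in q[:3]] for q in r])
if r[0]: np.save("w2ray.npy",np.array(ray("wrist",r[0][0]["position"])))
hsv=cv2.cvtColor(im,cv2.COLOR_RGB2HSV);blk=((hsv[...,2]<45)*255).astype(np.uint8)
print("exp",proj("wrist",[.482,.109,.110]))
E
```

```text
4.0333 [0.4983 0.0272 0.3021] [-3.1405 -0.0001  1.7716]
[[([120.6, 312.1], 0.67)], [([127.2, 316.2], 0.62)], []]
exp [np.float64(127.62813068565605), np.float64(319.06615026159307)]
```

View pics/w2.png

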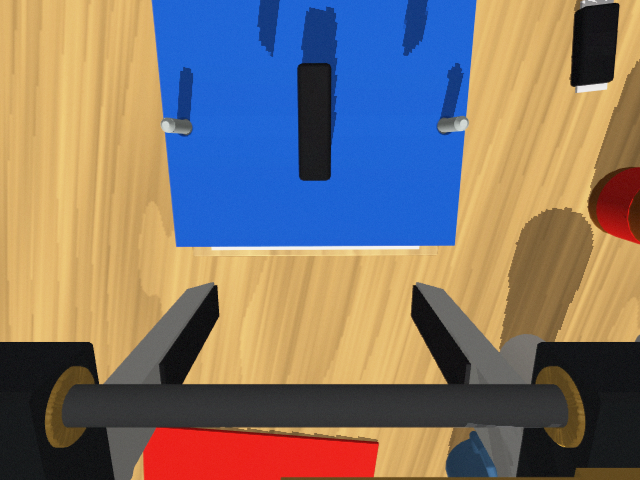

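The view shows the whole grip block (cols 299–330, rows 64–181), the pin tips at (167,124) and (461,125), and the cover's near corners at (176,246) and (455,245). The fingers are clear of everything.

```bash
python3 - <<'E'
from h import *
from scipy.optimize import least_squares
np.set_printoptions(precision=4,suppress=True)
K=np.array(camera_model("wrist")["K"]);T1,T2=np.load("w1T.npy"),np.load("w2T.npy")
def rayT(T,u,v):
    d=T[:3,:3]@np.linalg.solve(K,[u,v,1.]);return T[:3,3],d/np.linalg.norm(d)
for a,b in(((329,133),(176,246)),((629,130),(455,245))):
    print("corner",*tri([rayT(T1,*a),rayT(T2,*b)]))
# triangulate grip top centre with the top camera, too
im=cv2.imread("pics/w2.png");blk=((im.max(2)<55)*255).astype(np.uint8);blk[:40]=0;blk[200:]=0;blk[:,:280]=0;blk[:,350:]=0
c=max(cv2.findContours(blk,0,2)[0],key=cv2.contourArea);print(cv2.minAreaRect(c),cv2.boundingRect(c))
obs=[([0,.1,.106],T2,(167,124)),([0,-.1,.106],T2,(461,125)),([-.095,.115,.068],T2,(176,246)),([-.095,-.115,.068],T2,(455,245)),
([-.0375,.011,.110],T2,(299.5,181)),([-.0375,-.011,.110],T2,(330.5,181)),([.0375,.011,.110],T2,(298.5,64)),([.0375,-.011,.110],T2,(330.5,64)),
([-.095,.115,.068],T1,(329,133)),([-.095,-.115,.068],T1,(629,130))]
def res(p,dz=True):
    c,s=np.cos(p[2]),np.sin(p[2]);out=[]
    for q,T,uv in obs:
        P=np.array([p[0]+c*q[0]-s*q[1],p[1]+s*q[0]+c*q[1],q[2]+p[3]]);t=np.linalg.inv(T)@np.append(P,1);h=K@t[:3];out+=[h[0]/h[2]-uv[0],h[1]/h[2]-uv[1]]
    return np.array(out)
s=least_squares(res,[.482,.109,1.773,0],loss="soft_l1");print(s.x,np.degrees(s.x[2]));print(res(s.x).reshape(-1,2))
x,y,th,_=s.x;c,sn=np.cos(th),np.sin(th)
print("handle pred",x+c*.201,y+sn*.201);np.save("st.npy",s.x)
o=observe();d=np.array([x,y])-o["tool_pos"][:2];yaw=o["tool_rot"][2]
print("tool dx,dy",d@[np.cos(yaw),np.sin(yaw)],d@[np.sin(yaw),-np.cos(yaw)],"drz",-np.degrees(th-yaw))
E
```

```text
corner [0.3888 0.0008 0.0816] [0.0014620285567546532, 0.001462028556754611]
corner [0.6021 0.0467 0.0861] [0.0019716078650693883, 0.0019716078650693254]
((314.0, 121.0), (116.0, 32.0), 90.0) (298, 63, 33, 117)
[ 0.4794  0.1111  1.7751 -0.0011] 101.70798589687394
[[-0.1575  0.7163]
 [ 2.6795 -1.5333]
 [ 0.8023  0.4062]
 [-0.5098  0.3972]
 [-0.1198 -0.113 ]
 [ 0.8376 -0.239 ]
 [-0.7507 -1.3987]
 [ 1.6451 -1.5536]
 [-4.6587  9.2311]
 [-8.8283 12.0658]]
handle pred 0.4386330151697976 0.3079042646748865
tool dx,dy 0.08601429668228638 -0.001041059003370513 drz -0.26382945996124285
```

w1 was taken while the arm still lagged, so its points are out. w2 alone fits to about 1 px. I'll move over the grip and check again at rest.

Emit:
apply_moves([
  [1,[0.02,0,0],[0,0,0]],
  [1,[0.02,0,0.01],[0,0,0]],
  [1,[0.02,-0.001,0.02],[0,0,0]],
  [1,[0.02,0,0.01],[0,0,-0.25]],
  [1,[0.006,0,0],[0,0,0]],
  [1,[0,0,0],[0,0,0]],
  [1,[0,0,0],[0,0,0]],
  [1,[0,0,0],[0,0,0]],
])

```text
time_s: 4.9
tool_pos: [0.4802, 0.1113, 0.2636]
tool_rot: [3.14, 0.0, 1.776]
wrist_force: [-1.0, -0.6, -0.8]
finger_gap: 1.003
grasp_force: 0.0
```

```bash
python3 - <<'E'
from h import *
np.set_printoptions(precision=4,suppress=True)
o=observe();print(o["time_s"],o["tool_pos"],o["tool_rot"])
T=np.array(camera_model("wrist")["T"]);np.save("w3T.npy",T);im=snap("wrist","w3.png")
x,y,th,_=np.load("st.npy");c,s=np.cos(th),np.sin(th)
W=lambda a,b,z:[x+c*a-s*b,y+s*a+c*b,z]
for q in [(-.0375,.011,.11),(-.0375,-.011,.11),(.0375,.011,.11),(.0375,-.011,.11),(0,.1,.106),(0,-.1,.106)]: print(q,np.array(proj("wrist",W(*q)))[::-1])
E
```

```text
4.9 [0.4802 0.1113 0.2636] [3.1401 0.0003 1.7757]
(-0.0375, 0.011, 0.11) [299.1575 320.7047]
(-0.0375, -0.011, 0.11) [333.1267 320.6765]
(0.0375, 0.011, 0.11) [297.8796 205.7465]
(0.0375, -0.011, 0.11) [334.6204 205.7323]
(0, 0.1, 0.106) [158.0791 263.6397]
(0, -0.1, 0.106) [474.0489 263.4475]
```

View pics/w3.png

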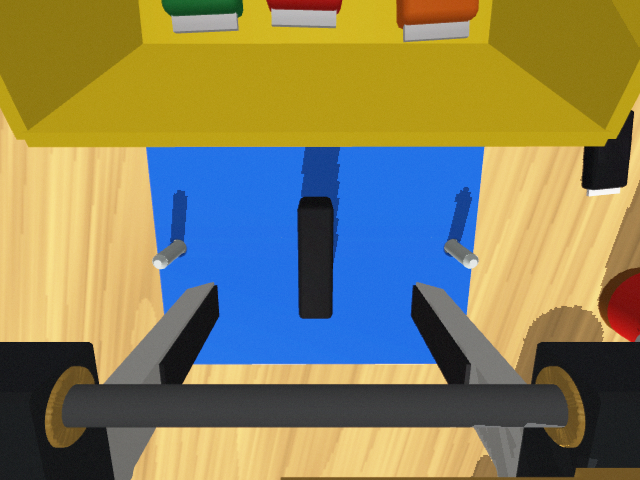

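The grip is centred between the fingers (block at cols 299–332, pin tips at (160,263) and (471,263)). I'll triangulate its height from w2 and w3, both taken at rest.

```bash
python3 - <<'E'
from h import *
np.set_printoptions(precision=4,suppress=True)
K=np.array(camera_model("wrist")["K"]);T2,T3=np.load("w2T.npy"),np.load("w3T.npy")
def rayT(T,u,v):
    d=T[:3,:3]@np.linalg.solve(K,[u,v,1.]);return T[:3,3],d/np.linalg.norm(d)
for n,a,b in(("gripL",(299,181),(299,318)),("gripR",(330.5,181),(332,318)),("pinL",(167,124),(160,263)),("pinR",(461,125),(471,263)),("cornL",(176,246),(164,364)),("cornR",(455,245),(466,364))):
    print(n,*tri([rayT(T2,*a),rayT(T3,*b)]))
E
```

```text
gripL [0.476  0.0716 0.1052] [8.876454492156278e-05, 8.876454492148557e-05]
gripR [0.4975 0.076  0.105 ] [1.2170520322760718e-05, 1.2170520322692088e-05]
pinL [0.3823 0.0913 0.1061] [0.00034179135439503386, 0.00034179135439515567]
pinR [0.5769 0.1304 0.1025] [0.0002111583733279878, 0.00021115837332814474]
cornL [ 0.3841 -0.0045  0.0695] [0.0019292137654272074, 0.0019292137654272456]
cornR [0.6119 0.0429 0.0702] [0.0015758232549717903, 0.0015758232549716582]
```

Heights agree: pins 104 against 106 mm, grip top about 105–110, plate about 70 against 68. Now to descend and pinch.

Emit:
apply_moves([
  [1,[0,-0.001,0.015],[0,0,0]],
  [1,[0,0,0.02],[0,0,0]],
  [1,[0,0,0.02],[0,0,0]],
  [1,[0,0,0.02],[0,0,0]],
  [1,[0,0,0.01],[0,0,0]],
  [1,[0,0,0.005],[0,0,0]],
  [1,[0,0,0],[0,0,0]],
  [1,[0,0,0],[0,0,0]],
])

```text
time_s: 5.62
tool_pos: [0.4792, 0.1119, 0.1735]
tool_rot: [3.141, 0.0, 1.776]
wrist_force: [0.3, 0.5, 0.3]
finger_gap: 1.004
grasp_force: 0.0
```

Emit:
apply_moves([
  [0.1,[0,0,0],[0,0,0]],
  [0.1,[0,0,0],[0,0,0]],
  [0.1,[0,0,0],[0,0,0]],
  [0.1,[0,0,0],[0,0,0]],
  [0.1,[0,0,0],[0,0,0]],
  [0.1,[0,0,0],[0,0,0]],
  [0.1,[0,0,0],[0,0,0]],
  [0.1,[0,0,0],[0,0,0]],
], squeeze=30)

```text
time_s: 6.28
tool_pos: [0.4788, 0.1121, 0.1727]
tool_rot: [-3.142, 0.0, 1.777]
wrist_force: [-0.2, -0.3, -0.3]
finger_gap: 0.467
grasp_force: 0.0
```

Emit:
apply_moves([
  [0.1,[0,0,0],[0,0,0]],
  [0.1,[0,0,0],[0,0,0]],
  [0.1,[0,0,0],[0,0,0]],
  [0.1,[0,0,0],[0,0,0]],
  [0.1,[0,0,0],[0,0,0]],
  [0.1,[0,0,0],[0,0,0]],
  [0.1,[0,0,0],[0,0,0]],
  [0.1,[0,0,0],[0,0,0]],
])

```text
time_s: 6.95
tool_pos: [0.4791, 0.1121, 0.1728]
tool_rot: [3.141, 0.0, 1.777]
wrist_force: [6.1, 1.3, -2.9]
finger_gap: 0.232
grasp_force: 30.0
```

Emit:
apply_moves([
  [0.1,[0,0.0005,0],[0,0,0]],
  [0.1,[0,0,0],[0,0,0]],
  [0.1,[0,0,0],[0,0,0]],
])

```text
time_s: 7.2
tool_pos: [0.4793, 0.1121, 0.1727]
tool_rot: [-3.142, -0.0, 1.777]
wrist_force: [2.4, 0.3, -0.8]
finger_gap: 0.232
grasp_force: 30.0
```

Emit:
apply_moves([
  [0.1,[0,0.0002,-0.002],[0,0,0]],
  [0.1,[0,0,-0.002],[0,0,0]],
  [0.1,[0,0,-0.003],[0,0,0]],
  [0.1,[0,0,-0.003],[0,0,0]],
  [0.1,[0,0,0],[0,0,0]],
])

```text
time_s: 7.62
tool_pos: [0.4794, 0.1122, 0.1832]
tool_rot: [-3.141, -0.0, 1.777]
wrist_force: [-0.9, 0.1, -3.0]
finger_gap: 0.229
grasp_force: 30.0
```

Emit:
apply_moves([
  [0.1,[0,0,-0.004],[0,0,0]],
  [0.1,[0,0,-0.005],[0,0,0]],
  [0.1,[0,0,-0.005],[0,0,0]],
  [0.1,[0,0,-0.005],[0,0,0]],
  [0.1,[0,0,-0.005],[0,0,0]],
  [0.1,[0,0,0],[0,0,0]],
])

```text
time_s: 8.12
tool_pos: [0.4797, 0.1122, 0.2078]
tool_rot: [3.14, 0.0, 1.777]
wrist_force: [-0.2, 0.1, -2.4]
finger_gap: 0.232
grasp_force: 30.0
```

Emit:
apply_moves([
  [0.1,[0,0,-0.005],[0,0,0]],
  [0.1,[0,0,-0.005],[0,0,0]],
  [0.1,[0,0,-0.005],[0,0,0]],
  [0.1,[0,0,-0.006],[0,0,0]],
  [0.1,[0,0,-0.01],[0,0,0]],
  [0.1,[0,0,-0.01],[0,0,0]],
  [0.1,[0,0,-0.005],[0,0,0]],
  [0.1,[0,0,0],[0,0,0]],
])

```text
time_s: 8.78
tool_pos: [0.4799, 0.1123, 0.2543]
tool_rot: [3.139, 0.0, 1.777]
wrist_force: [0.3, -0.5, -3.3]
finger_gap: 0.235
grasp_force: 30.0
```

```bash
python3 - <<'E'
from h import *
o=observe();print(o["time_s"],o["tool_pos"],o["tool_rot"],o["wrist_force"],o["ft_torque"])
a=snap("side","s2.png")[120:440,200:560];cv2.imwrite("pics/s2c.png",cv2.cvtColor(cv2.resize(a,None,fx=1.8,fy=1.8),cv2.COLOR_RGB2BGR))
t=o["tool_pos"];m=np.array([.500,-.3393]);d=m-t[:2];y=o["tool_rot"][2];u=y-np.radians(5.3)
yf=np.radians(96.43);print("rz",-np.degrees(yf-y));print("after turn dx dy",d@[np.cos(yf),np.sin(yf)],d@[np.sin(yf),-np.cos(yf)])
E
```

```text
8.7833 [0.47986317 0.11225929 0.25427306] [3.13914805e+00 8.23628623e-05 1.77669505e+00] [ 0.27855552 -0.47140768 -3.29955403] [-0.01056192 -0.13745365  0.02145539]
rz 5.3671277493768095
after turn dx dy -0.4509738300652695 -0.03055962735007702
```

View pics/s2c.png

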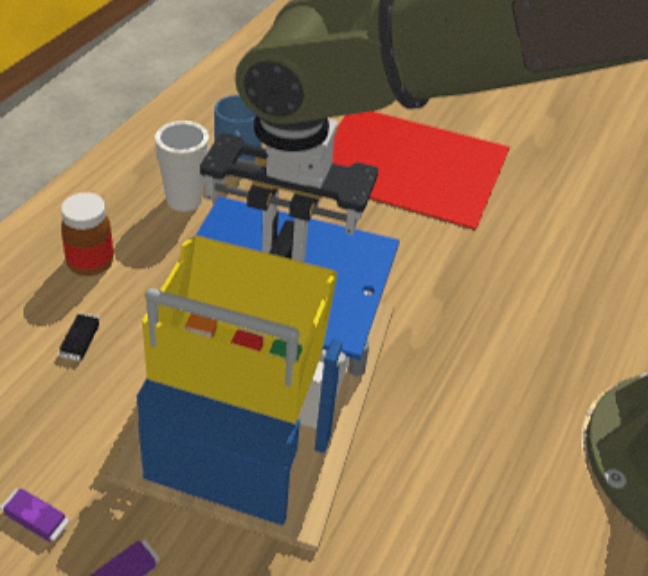

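The cover is up and level above the pins (holes visible, crop about (370,290)), clear of bin and posts. Carry it to the mat.

Emit:
apply_moves([
  [0.1,[-0.02,0,0],[0,0,0]],
  [0.1,[-0.04,0,0],[0,0,0]],
  [0.1,[0,0,0],[0,0,2.7]],
  [0.1,[0,0,0],[0,0,2.7]],
  [0.1,[-0.025,-0.003,0],[0,0,0]],
  [0.1,[-0.035,-0.003,0],[0,0,0]],
  [0.1,[-0.035,-0.003,0],[0,0,0]],
  [0.1,[-0.035,-0.003,0],[0,0,0]],
  [0.1,[-0.035,-0.003,0],[0,0,0]],
  [0.1,[-0.035,-0.003,0],[0,0,0]],
], squeeze=45)

```text
time_s: 9.67
tool_pos: [0.4957, -0.149, 0.2522]
tool_rot: [-3.141, -0.0, 1.682]
wrist_force: [0.8, 0.2, -4.1]
finger_gap: 0.232
grasp_force: 45.0
```

Emit:
apply_moves([
  [0.1,[-0.035,-0.003,0],[0,0,0]],
  [0.1,[-0.035,-0.003,0],[0,0,0]],
  [0.1,[-0.035,-0.003,0],[0,0,0]],
  [0.1,[-0.035,-0.003,0],[0,0,0]],
  [0.1,[-0.03,-0.003,0.005],[0,0,0]],
  [0.1,[-0.02,-0.003,0.015],[0,0,0]],
  [0.1,[0,0,0.02],[0,0,0]],
  [0.1,[0,0,0.02],[0,0,0]],
  [0.1,[0,0,0.02],[0,0,0]],
  [0.1,[0,0,0.01],[0,0,0]],
  [0.1,[0,0,0],[0,0,0]],
  [0.1,[0,0,0],[0,0,0]],
])

```text
time_s: 10.67
tool_pos: [0.4995, -0.3381, 0.1627]
tool_rot: [-3.141, -0.0, 1.683]
wrist_force: [0.1, 0.3, -2.8]
finger_gap: 0.232
grasp_force: 45.0
```

```bash
python3 - <<'E'
from h import *
np.set_printoptions(precision=4,suppress=True)
o=observe();print(o["time_s"],o["tool_pos"],o["tool_rot"],o["wrist_force"],o["ft_torque"])
snap("side","s3.png");snap("top","t3.png");T=np.array(camera_model("wrist")["T"]);np.save("w4T.npy",T);snap("wrist","w4.png")
a=cv2.imread("pics/w4.png");b=cv2.imread("pics/s3.png")
cv2.imwrite("pics/m1.png",np.hstack([cv2.resize(a,(400,300)),cv2.resize(b,(400,300))]))
t=o["tool_pos"];y=o["tool_rot"][2];d=np.array([.5,-.3393])-t[:2]
print("d",d@[np.cos(y),np.sin(y)],d@[np.sin(y),-np.cos(y)],"yaw",np.degrees(y))
E
```

```text
10.6667 [ 0.4995 -0.3381  0.1627] [-3.1412 -0.0004  1.6825] [ 0.1204  0.3033 -2.7716] [ 0.0091 -0.0626 -0.0456]
d -0.0012377641702188448 0.00034819185326811396 yaw 96.40087641861766
```

View pics/m1.png

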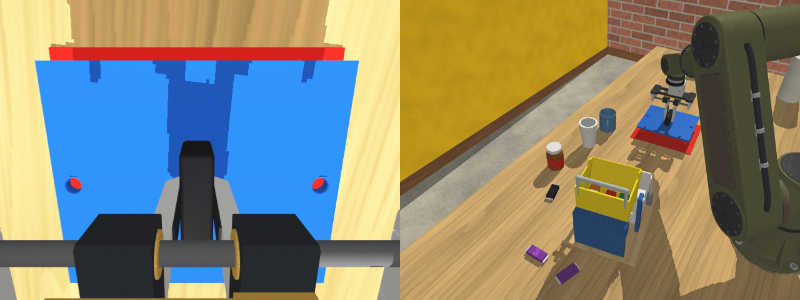

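The cover is parallel to the mat and centred over it (left half: red shows evenly behind the plate and through both holes). Lower gently.

Emit:
apply_moves([
  [0.1,[0,0,0.012],[0,0,0]],
  [0.1,[0,0,0.012],[0,0,0]],
  [0.1,[0,0,0.008],[0,0,0]],
  [0.1,[0,0,0.005],[0,0,0]],
  [0.1,[0,0,0.003],[0,0,0]],
  [0.1,[0,0,0.002],[0,0,0]],
  [0.1,[0,0,0.001],[0,0,0]],
  [0.1,[0,0,0],[0,0,0]],
])

```text
time_s: 11.48
tool_pos: [0.4995, -0.3382, 0.1197]
tool_rot: [3.141, 0.0, 1.682]
wrist_force: [0.1, 0.3, -3.9]
finger_gap: 0.233
grasp_force: 45.0
```

Emit:
apply_moves([
  [0.1,[0,0,0.001],[0,0,0]],
  [0.1,[0,0,0.001],[0,0,0]],
  [0.1,[0,0,0.0005],[0,0,0]],
  [0.1,[0,0,0],[0,0,0]],
])

```text
time_s: 11.82
tool_pos: [0.4994, -0.3381, 0.1171]
tool_rot: [3.142, -0.0, 1.682]
wrist_force: [-0.6, -0.4, -4.0]
finger_gap: 0.231
grasp_force: 45.0
```

Emit:
apply_moves([
  [0.1,[0,0,0.0005],[0,0,0]],
  [0.1,[0,0,0.0003],[0,0,0]],
  [0.1,[0,0,0],[0,0,0]],
])

```text
time_s: 12.07
tool_pos: [0.4995, -0.3382, 0.1167]
tool_rot: [3.141, 0.0, 1.682]
wrist_force: [-0.9, 2.4, 1.1]
finger_gap: 0.229
grasp_force: 45.0
```

Contact. Release.

Emit:
apply_moves([
  [0.1,[0,0,0.0003],[0,0,0]],
  [0.1,[0,0,0],[0,0,0]],
  [0.4,[0,0,0],[0,0,0]],
  [0.4,[0,0,0],[0,0,0]],
  [0.4,[0,0,0],[0,0,0]],
  [0.4,[0,0,0],[0,0,0]],
  [0.6,[0,0,-0.005],[0,0,0]],
  [0.8,[0,0,-0.02],[0,0,0]],
  [1,[0,0,-0.03],[0,0,0]],
  [1,[0,0,-0.03],[0,0,0]],
  [1,[0,0,-0.04],[0,0,0]],
  [1,[0,0,-0.04],[0,0,0]],
], squeeze=10)

```text
time_s: 13.07
tool_pos: [0.4991, -0.3379, 0.2828]
tool_rot: [-3.141, -0.001, 1.682]
wrist_force: [0.6, -0.4, 0.5]
finger_gap: 0.788
grasp_force: 0.0
```

Emit:
apply_moves([
  [1,[0,0,-0.04],[0,0,0]],
  [1,[0,0,-0.04],[0,0,0]],
  [1,[0,0,-0.04],[0,0,0]],
  [1,[0,0,0],[0,0,0]],
])

```text
time_s: 13.4
tool_pos: [0.4995, -0.3382, 0.4102]
tool_rot: [3.133, 0.009, 1.682]
wrist_force: [-0.8, 0.1, 1.6]
finger_gap: 0.997
grasp_force: 0.0
```

```bash
python3 - <<'E'
from h import *
np.set_printoptions(precision=4,suppress=True)
o=observe();print(o["time_s"],o["tool_pos"],o["tool_rot"],o["qpos"])
im=snap("wrist","w5.png");snap("side","s5.png");snap("top","t5.png")
for cam,f in(("side","s5.png"),("top","t5.png")):
  print([(np.round(a["position"],1).tolist(),round(a["conf"],2)) for a in tip_of("bin_handle",cam)[:2]])
r=[ray(c,tip_of("bin_handle",c)[0]["position"]) for c in("side","top")];print("handle",tri(r))
a=cv2.imread("pics/w5.png");b=cv2.imread("pics/t5.png")
cv2.imwrite("pics/m2.png",np.hstack([cv2.resize(a,(400,300)),cv2.resize(b,(400,300))]))
E
```

```text
13.4 [ 0.4995 -0.3382  0.4102] [3.1327 0.0085 1.6825] [-0.6558  0.3662  1.1885  0.      1.5746 -0.7675]
[([297.6, 322.1], 0.93)]
[([341.0, 188.7], 0.79)]
handle (array([0.4375, 0.3095, 0.2685]), [0.0003371843943368329, 0.0003371843943368645])
```

View pics/m2.png

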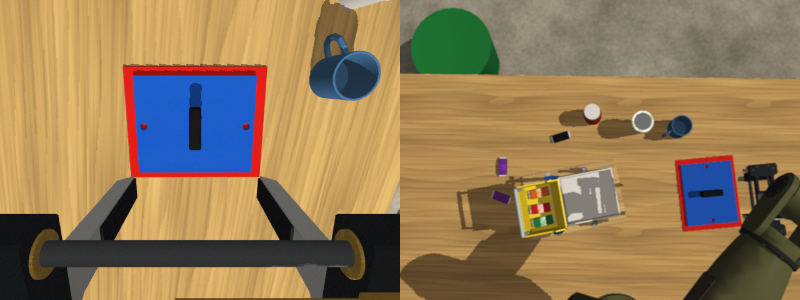

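The cover lies flat and central on the mat with an even red border; the mug is untouched and the tray is open. Now to the bin handle, tool turned 90° to pinch across the bar.

Emit:
apply_moves([
  [1,[0,0,0],[0,0,-6.8]],
  [1,[0,0,0],[0,0,-6.8]],
  [1,[0,0,0],[0,0,-6.8]],
  [1,[0,0,0],[0,0,-6.8]],
  [1,[0,0,0],[0,0,-6.8]],
  [1,[0,0,0],[0,0,-6.8]],
  [1,[0,0,0],[0,0,-6.8]],
  [1,[0,0,0],[0,0,-6.8]],
  [1,[0,0,0],[0,0,-6.8]],
  [1,[0,0,0],[0,0,-6.8]],
  [1,[0,0,0],[0,0,-6.8]],
  [1,[0,0,0],[0,0,-6.8]],
])

```text
time_s: 14.75
tool_pos: [0.4994, -0.3381, 0.4002]
tool_rot: [3.141, -0.001, 3.112]
wrist_force: [-0.6, -0.4, 0.3]
finger_gap: 1.001
grasp_force: 0.0
```

Emit:
apply_moves([
  [1,[0,0,0],[0,0,-6.8]],
  [1,[0,0,0],[0,0,-6.8]],
  [1,[-0.004,0.02,0],[0,0,0]],
  [1,[-0.004,0.035,0],[0,0,0]],
  [1,[-0.004,0.035,0],[0,0,0]],
  [1,[-0.004,0.035,0],[0,0,0]],
  [1,[-0.004,0.035,0],[0,0,0]],
  [1,[-0.004,0.035,0],[0,0,0]],
  [1,[-0.004,0.035,0],[0,0,0]],
  [1,[-0.004,0.035,0],[0,0,0]],
  [1,[-0.004,0.035,0],[0,0,0]],
  [1,[-0.004,0.035,0],[0,0,0]],
])

```text
time_s: 15.75
tool_pos: [0.4707, -0.0003, 0.4005]
tool_rot: [3.141, -0.001, -2.939]
wrist_force: [0.2, -0.2, 0.3]
finger_gap: 1.0
grasp_force: 0.0
```

Emit:
apply_moves([
  [1,[-0.004,0.035,0],[0,0,0]],
  [1,[-0.004,0.035,0],[0,0,0]],
  [1,[-0.004,0.035,0],[0,0,0]],
  [1,[-0.004,0.035,0],[0,0,0]],
  [1,[-0.004,0.035,0],[0,0,0]],
  [1,[-0.004,0.035,0],[0,0,0]],
  [1,[-0.004,0.035,0],[0,0,0]],
  [1,[-0.002,0.025,0],[0,0,0]],
  [1,[0,0,0],[0,0,0]],
  [1,[0,0,0],[0,0,0]],
])

```text
time_s: 16.58
tool_pos: [0.4461, 0.2694, 0.4001]
tool_rot: [-3.141, -0.002, -2.937]
wrist_force: [-0.0, -0.4, -0.0]
finger_gap: 0.996
grasp_force: 0.0
```

```bash
python3 - <<'E'
from h import *
np.set_printoptions(precision=4,suppress=True)
o=observe();print(o["time_s"],o["tool_pos"],o["tool_rot"],o["qpos"])
np.save("w6T.npy",np.array(camera_model("wrist")["T"]));im=snap("wrist","w6.png")
print([(np.round(a["position"],1).tolist(),round(a["conf"],2)) for a in tip_of("bin_handle","wrist")[:2]])
x,y,th,_=np.load("st.npy");h=np.array([x+np.cos(th)*.201,y+np.sin(th)*.201,.275]);print("pred",h,proj("wrist",h))
u=np.array([-np.sin(th),np.cos(th),0]);print([proj("wrist",h+k*.06*u) for k in(-1,1)])
E
```

```text
16.5833 [0.4461 0.2694 0.4001] [-3.1411 -0.0016 -2.9371] [ 0.4731  0.1789  1.4461 -0.0001  1.5183 -1.3022]
[([285.1, 386.7], 0.68), ([216.5, 165.0], 0.28)]
pred [0.4386 0.3079 0.275 ] [np.float64(284.228591547406), np.float64(387.4529525186033)]
[[np.float64(378.9748339754516), np.float64(382.9452928177576)], [np.float64(175.16608246526917), np.float64(392.64172480618)]]
```

View pics/w6.png

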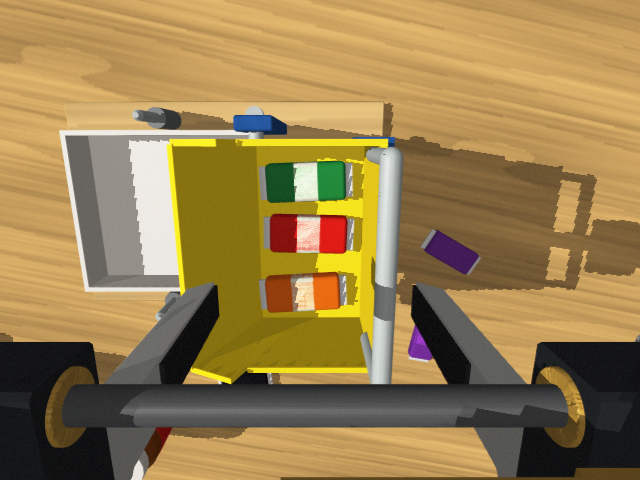

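The bar runs from (392,165) to (381,380), matching my prediction within 1 px; orange, red and green lie in the bin. Straddle it and check the height from a second place.

Emit:
apply_moves([
  [1,[0,0.015,0],[0,0,0]],
  [1,[0,0.015,0],[0,0,0]],
  [1,[0,0.009,0.01],[0,0,0]],
  [1,[0,0,0.01],[0,0,0]],
  [1,[0,0,0],[0,0,0]],
  [1,[0,0,0],[0,0,0]],
])

```text
time_s: 17.18
tool_pos: [0.4387, 0.3059, 0.3801]
tool_rot: [-3.141, -0.002, -2.94]
wrist_force: [-0.5, 0.2, 0.2]
finger_gap: 0.999
grasp_force: 0.0
```

```bash
python3 - <<'E'
from h import *
np.set_printoptions(precision=4,suppress=True)
o=observe();print(o["time_s"],o["tool_pos"],o["tool_rot"])
K=np.array(camera_model("wrist")["K"]);T6=np.load("w6T.npy");T7=np.array(camera_model("wrist")["T"]);im=snap("wrist","w7.png")
r=tip_of("bin_handle","wrist");print([(np.round(a["position"],1).tolist(),round(a["conf"],2)) for a in r[:2]])
x,y,th,_=np.load("st.npy");h=np.array([x+np.cos(th)*.201,y+np.sin(th)*.201,.275]);print("pred",proj("wrist",h))
d6=T6[:3,:3]@np.linalg.solve(K,[386.7,285.1,1]);d6/=np.linalg.norm(d6)
if r: print(tri([(T6[:3,3],d6),ray("wrist",r[0]["position"])]))
g=cv2.cvtColor(im,cv2.COLOR_RGB2HSV);row=int(proj("wrist",h)[0])
for rr in(row-60,row-30,row):
  m=np.where((g[rr,250:400,1]<40)&(g[rr,250:400,2]>60))[0]+250;print(rr,m.min() if m.size else 0,m.max() if m.size else 0,m.size)
E
```

```text
17.1833 [0.4387 0.3059 0.3801] [-3.1408 -0.0016 -2.9398]
[([297.0, 317.6], 0.87)]
pred [np.float64(297.2231186461132), np.float64(317.86443430046734)]
(array([0.4365, 0.3073, 0.2805]), [0.0001473775522610299, 0.00014737755226109406])
237 251 330 50
267 307 330 24
297 295 330 29
```

Emit:
apply_moves([
  [0.5,[0,0.0015,0.01],[0,0,0]],
  [0.3,[0,0,0.01],[0,0,0]],
  [0,[0,0,0.007],[0,0,0]],
  [0,[0,0,0],[0,0,0]],
  [0,[0,0,0],[0,0,0]],
  [0,[0,0,0],[0,0,0]],
  [0,[0,0,0],[0,0,0]],
  [0,[0,0,0],[0,0,0]],
  [0,[0,0,0],[0,0,0]],
  [0,[0,0,0],[0,0,0]],
  [0,[0,0,0],[0,0,0]],
  [0,[0,0,0],[0,0,0]],
], squeeze=20)

```text
time_s: 18.28
tool_pos: [0.4383, 0.3083, 0.3541]
tool_rot: [3.142, 0.0, -2.939]
wrist_force: [-0.0, 0.1, 0.0]
finger_gap: 0.187
grasp_force: 0.0
```

Emit:
apply_moves([
  [0,[0,0,0],[0,0,0]],
  [0,[0,0,0],[0,0,0]],
  [0,[0,0,0],[0,0,0]],
  [0,[0,0,0],[0,0,0]],
  [0,[0,0,0],[0,0,0]],
  [0,[0,0,0],[0,0,0]],
])

```text
time_s: 18.78
tool_pos: [0.4383, 0.308, 0.3541]
tool_rot: [-3.141, -0.0, -2.939]
wrist_force: [0.3, -5.7, 0.7]
finger_gap: 0.122
grasp_force: 20.0
```

```bash
python3 - <<'E'
from h import *
o=observe();print(o["time_s"],o["tool_pos"],o["tool_rot"],o["wrist_force"],o["finger_gap"],o["grasp_force"])
q=np.array([0,.1,.2,.35,.5,.65,.8,.95,1.1,1.25,1.4,1.55,1.7,1.85,2.0,2.1])
x=86*np.cos(q)-120*np.sin(q);z=86*np.sin(q)+120*np.cos(q)
for a in zip(q[1:],np.diff(x),-np.diff(z)): print("%.2f y %.1f z %.1f"%a)
E
```

```text
18.7833 [0.43832139 0.30801946 0.35405021] [-3.14102937e+00 -7.59425492e-05 -2.93941059e+00] [ 0.25222522 -5.65201946  0.66272292] 0.12182499115937082 20.00019907951355
0.10 y -12.4 z -8.0
0.20 y -13.1 z -6.7
0.35 y -20.8 z -7.5
0.50 y -21.7 z -4.3
0.65 y -22.1 z -1.0
0.80 y -22.0 z 2.3
0.95 y -21.4 z 5.5
1.10 y -20.4 z 8.7
1.25 y -18.8 z 11.6
1.40 y -16.9 z 14.3
1.55 y -14.5 z 16.7
1.70 y -11.9 z 18.7
1.85 y -9.0 z 20.2
2.00 y -5.9 z 21.3
2.10 y -2.1 z 14.6
```

The handle is held (gap 11.5 mm, 12 mm bar). Pull along the arc, at about 0.6 rad/s.

Emit:
apply_moves([
  [0,[0,-0.006,-0.004],[0,0,0]],
  [0,[0,-0.006,-0.004],[0,0,0]],
  [0,[0,-0.0065,-0.0035],[0,0,0]],
  [0,[0,-0.0067,-0.0033],[0,0,0]],
  [0,[0,-0.007,-0.0028],[0,0,0]],
  [0,[0,-0.007,-0.0025],[0,0,0]],
  [0,[0,-0.007,-0.0022],[0,0,0]],
  [0,[0,-0.0072,-0.0018],[0,0,0]],
  [0,[0,-0.0072,-0.0014],[0,0,0]],
  [0,[0,-0.0073,-0.001],[0,0,0]],
])

```text
time_s: 19.62
tool_pos: [0.4521, 0.241, 0.3807]
tool_rot: [-3.141, 0.0, -2.939]
wrist_force: [1.5, 2.8, 2.0]
finger_gap: 0.121
grasp_force: 20.0
```

Emit:
apply_moves([
  [0,[0,-0.0073,-0.0007],[0,0,0]],
  [0,[0,-0.0074,-0.0003],[0,0,0]],
  [0,[0,-0.0074,0],[0,0,0]],
  [0,[0,-0.0074,0.0004],[0,0,0]],
  [0,[0,-0.0073,0.0008],[0,0,0]],
  [0,[0,-0.0073,0.0011],[0,0,0]],
  [0,[0,-0.0072,0.0015],[0,0,0]],
  [0,[0,-0.0071,0.0018],[0,0,0]],
  [0,[0,-0.0071,0.0022],[0,0,0]],
  [0,[0,-0.007,0.0025],[0,0,0]],
  [0,[0,-0.0068,0.0029],[0,0,0]],
  [0,[0,-0.0066,0.0033],[0,0,0]],
])

```text
time_s: 20.62
tool_pos: [0.4693, 0.1569, 0.3647]
tool_rot: [-3.142, -0.0, -2.939]
wrist_force: [-2.4, 0.2, -0.6]
finger_gap: 0.115
grasp_force: 20.0
```

```bash
python3 - <<'E'
from h import *
o=observe();x,y,th,_=np.load("st.npy");t=o["tool_pos"]
sx=(t[:2]-[x,y])@[np.cos(th),np.sin(th)];sz=t[2]-.078
print(o["time_s"],t,o["wrist_force"],o["finger_gap"],"rel hinge",sx-.115,sz-.155,"q",np.arctan2(sz-.155,sx-.115)-np.arctan2(120,86),"r",np.hypot(sz-.155,sx-.115))
E
```

```text
20.6167 [0.46927144 0.15686699 0.36466704] [-2.40967177  0.16642241 -0.62408266] 0.11472757908221903 rel hinge -0.06811214051661468 0.13166703559911638 q 1.0992206081512332 r 0.14824126264037973
```

On the arc (q = 1.10, radius 148.2 against 147.6 mm). On to the stop.

Emit:
apply_moves([
  [0,[0,-0.0065,0.0036],[0,0,0]],
  [0,[0,-0.0063,0.0039],[0,0,0]],
  [0,[0,-0.006,0.0041],[0,0,0]],
  [0,[0,-0.0058,0.0045],[0,0,0]],
  [0,[0,-0.0056,0.0048],[0,0,0]],
  [0,[0,-0.0055,0.005],[0,0,0]],
  [0,[0,-0.0051,0.0053],[0,0,0]],
  [0,[0,-0.0048,0.0056],[0,0,0]],
  [0,[0,-0.0046,0.0058],[0,0,0]],
  [0,[0,-0.0043,0.006],[0,0,0]],
  [0,[0,-0.004,0.0062],[0,0,0]],
  [0,[0,-0.0036,0.0065],[0,0,0]],
])

```text
time_s: 21.62
tool_pos: [0.4819, 0.0962, 0.3033]
tool_rot: [-3.141, 0.001, -2.939]
wrist_force: [1.0, -4.2, 2.6]
finger_gap: 0.121
grasp_force: 20.0
```

Emit:
apply_moves([
  [0,[0,-0.0033,0.0066],[0,0,0]],
  [0,[0,-0.003,0.0067],[0,0,0]],
  [0,[0,-0.0027,0.0069],[0,0,0]],
  [0,[0,-0.0023,0.007],[0,0,0]],
  [0,[0,-0.002,0.0071],[0,0,0]],
  [0,[0,-0.0016,0.0072],[0,0,0]],
  [0,[0,-0.0012,0.0072],[0,0,0]],
  [0,[0,-0.001,0.0062],[0,0,0]],
  [0,[0,0,0],[0,0,0]],
  [0,[0,0,0],[0,0,0]],
])

```text
time_s: 22.45
tool_pos: [0.4852, 0.08, 0.2481]
tool_rot: [3.141, 0.0, -2.939]
wrist_force: [4.8, -2.8, -0.1]
finger_gap: 0.122
grasp_force: 20.0
```

```bash
cat > q.py <<'E'
from h import *
o=observe();x,y,th,_=np.load("st.npy");t=o["tool_pos"]
sx=(t[:2]-[x,y])@[np.cos(th),np.sin(th)];sz=t[2]-.078
print(o["time_s"],t,o["wrist_force"],o["finger_gap"],"rel hinge",sx-.115,sz-.155,"q",(np.arctan2(sz-.155,sx-.115)-np.arctan2(120,86))%6.283,"r",np.hypot(sz-.155,sx-.115))
E
python3 q.py
```

```text
22.45 [0.48522483 0.08002591 0.24807962] [ 4.77545286 -2.80652401 -0.11101384] 0.12242178361060167 rel hinge -0.14659182536552567 0.015079623850582452 q 2.0901130641796293 r 0.14736539050764882
```

Emit:
apply_moves([
  [0,[0,0,0.0015],[0,0,0]],
  [0,[0,0,0.001],[0,0,0]],
  [0,[0,0,0],[0,0,0]],
  [0,[0,0,0],[0,0,0]],
  [0,[0,0,0],[0,0,0]],
  [0,[0,0,0],[0,0,0]],
])

```text
time_s: 22.95
tool_pos: [0.4853, 0.0798, 0.2459]
tool_rot: [-3.141, 0.0, -2.939]
wrist_force: [5.0, -5.7, -0.6]
finger_gap: 0.118
grasp_force: 20.0
```

```bash
python3 q.py; python3 - <<'E'
from h import *
snap("side","s8.png");snap("top","t8.png")
a=cv2.imread("pics/s8.png")[230:430,240:440];b=cv2.imread("pics/t8.png")[230:400,170:370]
cv2.imwrite("pics/m3.png",np.hstack([cv2.resize(a,(400,400)),cv2.resize(b,(400,400))]))
for n in("snack1","snack2","snack3"):
  for c in("side","top"): print(n,c,[(np.round(k["position"],0).tolist(),round(k["conf"],2)) for k in find_in(n,c)[:3]])
E
```

```text
22.95 [0.48527443 0.07983639 0.24591353] [ 5.01722543 -5.73333344 -0.63468294] 0.1175028875992571 rel hinge -0.1467874678060728 0.012913528877630559 q 2.104872196818368 r 0.14735440248934625
snack1 side [([403.0, 220.0], 0.91), ([439.0, 265.0], 0.62), ([306.0, 244.0], 0.54)]
snack1 top [([318.0, 159.0], 0.95), ([220.0, 259.0], 0.88), ([290.0, 307.0], 0.5)]
snack2 side [([403.0, 220.0], 0.91), ([439.0, 265.0], 0.62), ([306.0, 244.0], 0.54)]
snack2 top [([318.0, 159.0], 0.95), ([220.0, 259.0], 0.88), ([290.0, 307.0], 0.5)]
snack3 side [([403.0, 220.0], 0.91), ([439.0, 265.0], 0.62), ([306.0, 244.0], 0.54)]
snack3 top [([318.0, 159.0], 0.95), ([220.0, 259.0], 0.88), ([290.0, 307.0], 0.5)]
```

View pics/m3.png

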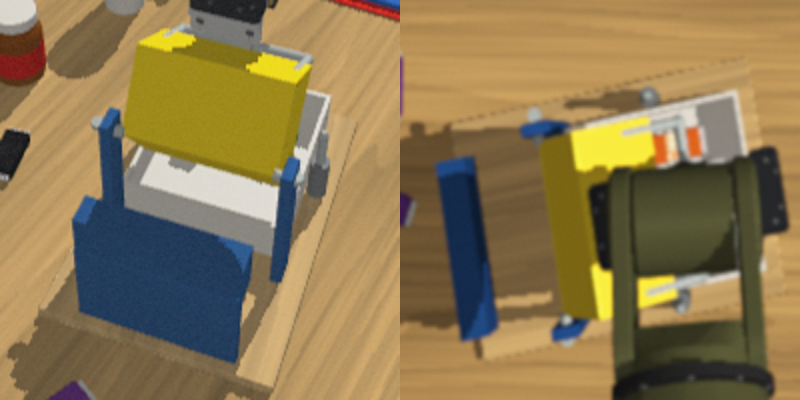

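The bin is inverted over the tray at q≈2.10 and the orange bar is already visible in the tray. Confirm the stop by feel.

Emit:
apply_moves([
  [0,[0,0,0.001],[0,0,0]],
  [0,[0,0,0.001],[0,0,0]],
  [0,[0,0,0.001],[0,0,0]],
  [0,[0,0,0],[0,0,0]],
  [0,[0,0,0],[0,0,0]],
])

```text
time_s: 23.77
tool_pos: [0.4854, 0.0798, 0.2448]
tool_rot: [-3.141, 0.002, -2.939]
wrist_force: [-5.4, -6.3, 20.1]
finger_gap: 0.124
grasp_force: 20.0
```

```bash
python3 q.py
```

```text
23.7667 [0.48539222 0.07982775 0.24479086] [-5.41019088 -6.30726658 20.1165214 ] 0.12446767789152595 rel hinge -0.14681983476712795 0.011790864526698669 q 2.1124842077383597 r 0.14729252651554903
```

Stop felt (20 N upward). Swing back to about q 1.1 and look whether all bars are out.

Emit:
apply_moves([
  [0,[0,0,-0.005],[0,0,0]],
  [0,[0,0.002,-0.0134],[0,0,0]],
  [0,[0,0.0036,-0.0143],[0,0,0]],
  [0,[0,0.005,-0.0139],[0,0,0]],
  [0,[0,0.0063,-0.0133],[0,0,0]],
  [0,[0,0.0076,-0.0127],[0,0,0]],
  [0,[0,0.0089,-0.0118],[0,0,0]],
  [0,[0,0.0099,-0.0109],[0,0,0]],
  [0,[0,0.0111,-0.0098],[0,0,0]],
  [0,[0,0.0118,-0.0086],[0,0,0]],
  [0,[0,0.0128,-0.0075],[0,0,0]],
  [0,[0,0,0],[0,0,0]],
])

```text
time_s: 24.77
tool_pos: [0.4691, 0.1586, 0.3664]
tool_rot: [-3.141, 0.003, -2.938]
wrist_force: [-1.3, -8.4, 14.4]
finger_gap: 0.12
grasp_force: 20.0
```

```bash
python3 q.py; python3 - <<'E'
from h import *
snap("side","s9.png");snap("top","t9.png");snap("wrist","w9.png")
a=cv2.imread("pics/s9.png")[200:440,220:460];b=cv2.imread("pics/t9.png")[230:400,190:360]
cv2.imwrite("pics/m4.png",np.hstack([cv2.resize(a,(400,400)),cv2.resize(b,(400,400))]))
E
```

```text
24.7667 [0.4690717  0.15860611 0.36640482] [-1.3015848  -8.4391104  14.41557885] 0.11994593927450072 rel hinge -0.06636867050452946 0.13340482450203858 q 1.0834685173768874 r 0.14900217322226716
```

View pics/m4.png

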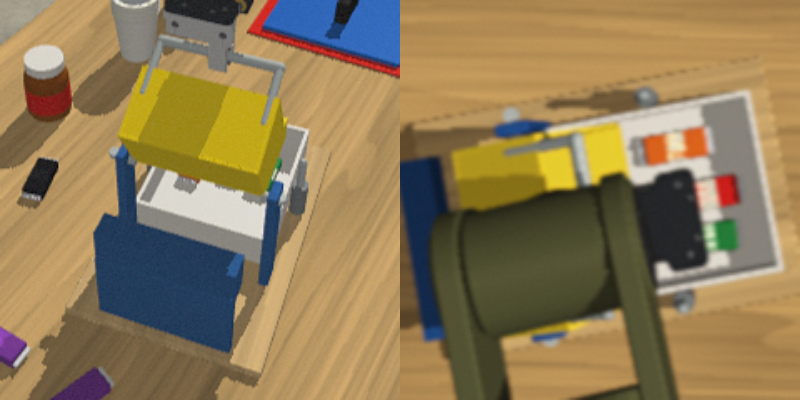

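All three bars lie in the tray (orange at (675,147), red at (718,190), green at (720,235) in the crop), the bin is empty. There's a small 15 N radial load on the handle; ease that and carry on.

Emit:
apply_moves([
  [0,[0,-0.0005,-0.001],[0,0,0]],
  [0,[0,0,0],[0,0,0]],
  [0,[0,0,0],[0,0,0]],
])

```text
time_s: 25.17
tool_pos: [0.4695, 0.1569, 0.3656]
tool_rot: [3.142, 0.001, -2.939]
wrist_force: [5.5, -2.3, 5.2]
finger_gap: 0.116
grasp_force: 20.0
```

```bash
python3 q.py
```

```text
25.1667 [0.46947665 0.15691683 0.36561005] [ 5.50297107 -2.25439588  5.18697462] 0.11601649973017053 rel hinge -0.06810498165361963 0.13261004536958257 q 1.0962714984222521 r 0.14907619749296872
```

Emit:
apply_moves([
  [0,[0,0.0134,-0.0061],[0,0,0]],
  [0,[0,0.014,-0.0048],[0,0,0]],
  [0,[0,0.0143,-0.0033],[0,0,0]],
  [0,[0,0.0147,-0.0019],[0,0,0]],
  [0,[0,0.0147,-0.0004],[0,0,0]],
  [0,[0,0.0147,0.0011],[0,0,0]],
  [0,[0,0.0146,0.0025],[0,0,0]],
  [0,[0,0.0142,0.0039],[0,0,0]],
  [0,[0,0.0137,0.0054],[0,0,0]],
  [0,[0,0.0066,0.0033],[0,0,0]],
  [0,[0,0.0066,0.0034],[0,0,0]],
  [0,[0,0,0],[0,0,0]],
])

```text
time_s: 26.17
tool_pos: [0.4405, 0.2963, 0.3615]
tool_rot: [3.141, -0.002, -2.938]
wrist_force: [1.0, 1.0, -0.1]
finger_gap: 0.122
grasp_force: 20.0
```

Emit:
apply_moves([
  [0,[0,0.005,0.0031],[0,0,0]],
  [0,[0,0.004,0.0026],[0,0,0]],
  [0,[0,0.0025,0.0018],[0,0,0]],
  [0,[0,0,0],[0,0,0]],
  [0,[0,0,0],[0,0,0]],
])

```text
time_s: 26.58
tool_pos: [0.4385, 0.3067, 0.3546]
tool_rot: [-3.141, -0.001, -2.939]
wrist_force: [-0.3, -1.5, -2.6]
finger_gap: 0.121
grasp_force: 20.0
```

```bash
python3 q.py
```

```text
26.5833 [0.43849688 0.30666299 0.35462595] [-0.30411515 -1.49924945 -2.60264949] 0.12081067016614185 rel hinge 0.08481217715313451 0.12162595169644727 q 0.01289942085396023 r 0.14827669243519426
```

Emit:
apply_moves([
  [0,[0,0.0012,0.0008],[0,0,0]],
  [0,[0,0.0005,0.0004],[0,0,0]],
  [0,[0,0,0],[0,0,0]],
  [0,[0,0,0],[0,0,0]],
])

```text
time_s: 26.92
tool_pos: [0.4382, 0.308, 0.3537]
tool_rot: [-3.141, -0.001, -2.94]
wrist_force: [-1.5, -4.6, -1.5]
finger_gap: 0.12
grasp_force: 20.0
```

Back at the pose where it was gripped, resting on its stop. Release and retreat upward.

Emit:
apply_moves([
  [0.3,[0,0,0],[0,0,0]],
  [0.5,[0,0,0],[0,0,0]],
  [0.5,[0,0,0],[0,0,0]],
  [0.5,[0,0,0],[0,0,0]],
  [0.5,[0,0,0],[0,0,0]],
  [0.5,[0,0,-0.005],[0,0,0]],
  [0.5,[0,0,-0.01],[0,0,0]],
  [0.5,[0,0,-0.02],[0,0,0]],
  [0.5,[0,0,-0.03],[0,0,0]],
  [0.5,[0,0,-0.03],[0,0,0]],
  [0.5,[0,0,-0.03],[0,0,0]],
  [0.5,[0,0,0],[0,0,0]],
])

```text
time_s: 27.92
tool_pos: [0.4379, 0.3083, 0.4857]
tool_rot: [3.138, 0.009, -2.939]
wrist_force: [-0.2, 0.8, 0.6]
finger_gap: 0.504
grasp_force: 0.0
```

Emit:
apply_moves([
  [0.5,[0.02,0,0],[0,0,0]],
  [0.5,[0.03,0,0],[0,0,0]],
  [0.5,[0.03,0,0],[0,0,0]],
  [0.5,[0.02,0,0],[0,0,0]],
  [0.5,[0,0,0],[0,0,0]],
  [0.5,[0,0,0],[0,0,0]],
  [0.5,[0,0,0],[0,0,0]],
  [0.5,[0,0,0],[0,0,0]],
])

```text
time_s: 28.58
tool_pos: [0.341, 0.2885, 0.4786]
tool_rot: [-3.141, -0.0, -2.94]
wrist_force: [0.7, -0.4, -0.1]
finger_gap: 0.498
grasp_force: 0.0
```

```bash
python3 q.py; python3 - <<'E'
from h import *
snap("side","s10.png");snap("top","t10.png")
r=[tip_of("bin_handle",c) for c in("side","top")];print(r[0][:1],r[1][:1])
a=cv2.imread("pics/s10.png");b=cv2.imread("pics/t10.png")[150:420,150:560]
cv2.imwrite("pics/m5.png",np.hstack([cv2.resize(a[100:,160:],(400,320)),cv2.resize(b,(400,320))]))
E
```

```text
28.5833 [0.34100184 0.28848042 0.47855213] [ 0.66244495 -0.43106319 -0.14081327] 0.4980518788427725 rel hinge 0.08679196938492938 0.24555212618436942 q 0.28207359902285956 r 0.2604394221760197
[{'position': [293.2, 324.3], 'conf': 0.84}] [{'position': [340.1, 191.4], 'conf': 0.87}]
```

View pics/m5.png

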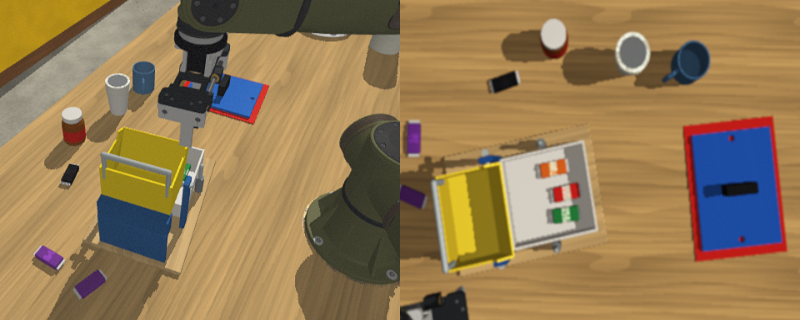

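Bin upright and empty, three bars in the tray, bystanders in place, gripper clear. One numeric check of the cover's centring, then hand in if it is good.

```bash
python3 - <<'E'
from h import *
im=cv2.imread("pics/t10.png");hsv=cv2.cvtColor(im,cv2.COLOR_BGR2HSV)
def rect(m,z):
    k=(m*255).astype(np.uint8);k[:,:420]=0;k[:230]=0;k[390:]=0
    c=max(cv2.findContours(k,0,1)[0],key=cv2.contourArea)
    return cv2.minAreaRect(np.array([onz("top",(p[1],p[0]),z)[:2] for p in c.reshape(-1,2)],np.float32)*1000)
red=((hsv[...,0]<8)|(hsv[...,0]>172))&(hsv[...,1]>180)&(hsv[...,2]>100);bl=(hsv[...,0]>100)&(hsv[...,0]<125)&(hsv[...,1]>150)
m,c=rect(red,.004),rect(bl,.012);print(m,c)
d=np.hypot(m[0][0]-c[0][0],m[0][1]-c[0][1]);print(d)
if d<8: print(sign_off())
E
```

```text
((499.9579772949219, -339.2996826171875), (269.2135314941406, 220.16856384277344), 6.385334491729736) ((499.6644287109375, -340.3263854980469), (225.98377990722656, 187.7151336669922), 6.411087989807129)
1.067843423318312
the job is handed in; nothing more can be done
None
```

I handed the job in at about 29 s of the 72 s allowed. The cover lies flat on the mat, 1 mm off its centre. All three bars are in the tray, the empty bin is upright and released, and the jar, cups and mug look undisturbed in the final pictures.

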